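Put the twine away from the packing stand

ROBOT

A 6-joint arm with a two-finger parallel gripper is mounted at the origin on the work surface. World frame = base frame: x ahead of the robot, y to its left, z up, the work surface at z = 0. Lengths are in mm, angles in rad, forces in N, time in s.
With the tool pointing down it reaches from about 300 to 775 mm from the base axis. Payload 14.6 kg.
Tool frame: the origin (TCP) lies at the very end of the fingers, on their centre line; the grasp point (between the pads) lies 19 mm behind it; z points along the fingers, y is the line along which they close (so a half turn about z gives the same grasp; the last joint's range is limited). The gripper opens to 94 mm and grips with 3 to 60 N. Pads are 16 mm wide; open, the fingers measure 119 mm over their backs; the gripper's body (75 mm by 177 mm) begins 78 mm behind the grasp point.
Start: joints at [1.039, 0.3, 1.521, -0, 1.321, -0.067], TCP at [246.53, 491.642, 205.446] pointing down, gripper open.
Joint ranges: [-3.03, 3.03], [-0.79, 2.21], [0.23, 2.52], [-1.04, 4.18], [0, 3.07], [-2.55, 2.55]. Speed limits (rad/s): [2.22, 2.22, 2.57, 3.14, 3.14, 3.14].

INTERFACE

Orientations are given as [roll, pitch, yaw] about the fixed x, y, z axes, in that order (R = Rz(yaw) Ry(pitch) Rx(roll)).
In Python, from cell import manip gives the robot as it stands.
- The arm moves only by the tool servo_tool, never from a script. Its argument "rows" is a list of rows, each a list of 7 numbers: the turn, a rotation vector about the world's x, y, z in degrees, then the shift along the world's x, y, z in mm, then the closure, from 0 (fully open) to 1 (shut). In form: [[rx, ry, rz, dx, dy, dz, fingers], ...]. A call has 1 to 20 rows; each row shifts and turns the commanded pose from where the row before left it; what a row does not reach is not made up. A row lasts 1/8 s, in which the tool goes at most 62.5 mm and 10.7 degrees, less where a joint would pass 70% of its speed; a pose out of reach is approached as far as the arm can. A call with a gripper value outside its range is refused whole. The fingers move at their own pace and stop on an object; "grip_force" is the grip in N (left out, the last holds). Time passes only in rows, so rows that do not move let the fingers close. It gives the time, the measured TCP pose, the force, the opening and the grip force at its end, in the units of the state.
- manip.read_state(): the state, without advancing time (a new reading comes with each control period).
- manip.camera(name): name is "scene" or "top" or "wrist"; returns the picture (420x560x3 uint8, red, green, blue); there is no depth.
- manip.camera_info(name): a dict with "fx", "fy", "cx", "cy" (pixels), "D" ([k1, k2, p1, p2, k3] as OpenCV has them; the pictures are not rectified), "position" and "rotation" of the camera in the world; the wrist camera has in their place "T_tool_cam" (4x4, takes a point from camera to tool coordinates, whose origin is the TCP and whose axes are the flange's). Camera axes: x right, y down, z forward; pixel columns grow to the right and rows downward; lengths in mm; the calibration is good to about 2 mm. A picture is of the moment at which its call begins: read the wrist's pose just before it. camera_info takes no time and is no camera call.
- manip.sign_off(): hands the job in; it is judged then, once.
The state is a dict: "clock": time; "joints": joint angles; "qd": joint speeds; "effort": joint torques, N m; "eef_pos": TCP position; "eef_rot": TCP orientation; "wrist_force": force on the tool from outside, world axes, zero at the start; "moment": the same for the moment, N m; "finger_gap": finger opening in mm; "finger_force": force on a finger pad.
Only numpy, scipy, OpenCV 4.12 (cv2) and the standard library are available. Lean on these libraries where they do the work, as an engineer would, in place of code of your own. Each camera call takes 0.05 s, during which the arm holds its last target. There are 200 camera calls.

TASK

The breakfast bags are tied, so put the red-and-white twine away: swing the stand's brass guide arm well clear of the spool, lift the spool up off its spindle, and stand it gently in the empty compartment of the spool tray. Then swing the guide arm back over the bare spindle as far as its stop, and press the red-headed lock pin fully home so that the arm is locked. Leave the other spools and the breakfast things where they are.

Things in the scene. Friction and masses are not known exactly. Their poses are not given: they have to be found in the camera images.
- stand: Fixed stand: wooden base 20 mm thick (x -63 to 187, y -55 to 55 mm), 13 mm upright spindle at the origin, mast and fork head at the far side. Origin: on the table, on the spindle's axis; x points from spindle to mast. Seat washer: spool underside 26 mm above table. Mast x 154 to 174 mm, 186 mm high; fork plates 30 mm wide, x 88 to 174, z 154 to 160 and 170 to 176 mm.
- spindle_tip (a point): Rounded top of the spindle, 112.5 mm above the table: 16.5 mm above the top of the seated spool.
- guide_hinge (a point): On the guide arm's vertical hinge axis, 165 mm above the table, at x = 120 mm, y = 0 in the stand's frame.
- guide_arm (a joint): Angle (rad) of the brass guide arm about its vertical hinge. 0: on its stop, pointing at the stand's -x, eye above the spindle tip, lug hole in line with the fork holes. It grows as the arm swings out to the stand's +y side (clockwise seen from above), up to 1.9. Starts unlocked at 0.05 to 0.40. It stays where it is left; about 0.7 N at the bar point moves it.
- guide_bar (a point): Point on the axis of the arm's round bar (8 mm dia, level, 165 mm above the table), 85 mm from the hinge axis; the bar is bare from 30 to 107 mm from the hinge, with a 29 mm wide, 5 mm thick eye centred at 120 mm. Below the bar is free space down to spool and spindle.
- lock_pin (a joint): How far (m) the headed pin is pushed down. 0: raised, tip just above the lug; 0.020: fully home, head on its bushing, 8 mm shank through upper fork plate, lug hole (11 mm) and lower fork plate. Stays where it is left; about 3 N pushes it; it strikes the lug and stops after 3 to 4 mm unless the arm is on its stop (within about 0.05 rad).
- pin_head (a point): Centre of the top of the pin's red round head (20 mm dia, 10 mm thick), 100 mm from the spindle axis along the stand's x (20 mm on the spindle side of the hinge); 212 mm above the table when raised, 192 mm when home. The hinge bolt head beside it (16 mm dia) reaches 182 mm.
- spool: Loose wooden bobbin wound with red and white twine: flanges 60 mm dia and 7 mm thick at both ends, winding 50 mm dia, 70 mm tall, through bore 20 mm, about 0.08 to 0.15 kg. Origin: centre of its underside; z along its axis. It starts on the spindle, resting on the seat washer.
- tray: Fixed wooden tray, 100 x 270 x 36 mm, walls 6 mm, floor 6 mm thick, with three compartments in a row along its y axis (centres 88 mm apart, each about 82 to 88 mm square inside, dividers 31.5 mm high). Origin: centre of its underside, on the table; z up.
- free_slot (a point): Centre of the inner floor of the empty compartment, at the +y end of the tray, 6 mm above the table.
- spool_blue: Spool like the red one but blue and white, standing in another compartment. Not to be disturbed. Origin: centre of its underside.
- spool_green: Spool like the red one but green and white, standing in another compartment. Not to be disturbed. Origin: centre of its underside.
- mug: White mug, 82 mm dia, 92 mm tall, beside the tray. Not to be disturbed. Origin: centre of its underside.
- jam_orange: Small jam jar, 44 mm dia, 52 mm tall, brass-coloured lid, on the table. Not to be disturbed. Origin: centre of its underside.
- jam_red: Small dark red jam jar, 44 mm dia, 52 mm tall, white lid, on the table. Not to be disturbed. Origin: centre of its underside.
- honey: Small honey jar, 44 mm dia, 52 mm tall, brass-coloured lid, on the table. Not to be disturbed. Origin: centre of its underside.
- bowl: Grey bowl, 140 mm dia, 62 mm tall, on the dark plate at the left. Not to be disturbed. Origin: centre of its underside.
- tumbler: Empty glass tumbler, 74 mm dia at the rim, 85 mm tall. Not to be disturbed. Origin: centre of its underside.

How it is judged (in metres and radians):
On the way, in this order (a step that is already met when the one before it is completed fails the run):
1. the guide arm is swung out, clear of the spool (more than 0.55 rad) (value of joint guide_arm above 0.55 rad), for 0.2 s.
2. the spool is off the spindle, its underside above the spindle's tip (z of spool in the frame of spindle_tip above 0 m), for 0.1 s.
3. the spool stands upright on the floor of the empty compartment, let go and at rest (horizontal distance between spool and free_slot below 0.022 m and z of spool in the frame of free_slot below 0.005 m and angle between spool's own z axis and vertical below 0.1 rad and linear speed of spool below 0.03 m/s and contact force between the fingers and spool below 0.1 N), for 0.2 s.
4. the guide arm is back over the spindle, on its stop (within 0.06 rad) (value of joint guide_arm below 0.06 rad), for 0.2 s.
5. the lock pin is pressed home through fork and lug (within 2 mm of fully home) (value of joint lock_pin above 0.018 m and value of joint guide_arm below 0.1 rad), for 0.2 s.
At the end, for the whole second after the job is handed in: The red-and-white spool stands upright (within 0.1 rad) and at rest on the floor of the empty tray compartment (within 5 mm in height and 22 mm of its centre), the guide arm is back over the spindle within 0.1 rad of its stop, and the lock pin is pushed home to within 2 mm (all of step 5 and horizontal distance between spool and free_slot below 0.022 m and z of spool in the frame of free_slot between -0.005 and 0.005 m and angle between spool's own z axis and vertical below 0.1 rad and linear speed of spool below 0.03 m/s); the robot touches nothing.
It fails at once if the spool is dropped or thrown down into the tray (faster than 0.6 m/s beside the compartment) (horizontal distance between spool and free_slot below 0.05 m and height (world z) of spool below 0.06 m and linear speed of spool above 0.6 m/s).
It fails at once if another spool is pushed about or lifted (more than 15 mm) or tipped (distance of any of spool_blue, spool_green from where it was at the start of the episode above 0.015 m or angle between any of spool_blue, spool_green's own z axis and vertical above 0.3 rad).
It fails at once if a breakfast thing is moved more than 25 mm or tipped (distance of any of mug, jam_orange, jam_red, honey, bowl, tumbler from where it was at the start of the episode above 0.025 m or angle between any of mug, tumbler, jam_orange, jam_red, honey, bowl's own z axis and vertical above 0.3 rad).
It also fails if it takes over 64 s, if anything falls off the work surface, if the arm or the gripper's body presses on something with over 40 N, if the wrist force passes 120 N, or if a joint passes its speed limit or range.

## Working session

There is one attempt and no reset: what is moved stays moved. The work goes in short steps, Python scripts to look and compute and a tool call to move; the robot and the scene stay as the last step left them, time stands still between calls to the robot, and variables do not carry over. Pictures are saved under pics/ and viewed, at most 10 in all, crops included, and the job is handed in when it is done.

Besides the shell and the picture viewer there is one more tool, called as name([rows], argument=value, ...), one row to a line, values as JSON. servo_tool: Moves the arm, as the interface text tells. Its arguments: {"type":"object","properties":{"rows":{"type":"array","items":{"type":"array","items":{"type":"number"}}},"grip_force":{"type":"number"}},"required":["rows"]}

```bash
mkdir -p pics
python3 - <<'E'
from cell import manip
import cv2
for n in ["scene","top"]:
    cv2.imwrite(f"pics/{n}0.png",manip.camera(n)[:,:,::-1])
    i=manip.camera_info(n);print(i)
print(manip.camera_info("wrist"));print(manip.read_state())
E
```

```text
{'fx': 513.4719646627825, 'fy': 513.4719646627825, 'cx': 279.62640890642456, 'cy': 207.4241125659007, 'D': array([0.06792672, 0.        , 0.        , 0.        , 0.        ]), 'position': array([1297.0572526 , -840.14767703, 1079.1693787 ]), 'rotation': array([-2.24344049,  0.00309932,  0.62267982])}
{'fx': 396.7640296332721, 'fy': 396.7640296332721, 'cx': 280.5749146038282, 'cy': 205.024563773375, 'D': array([-0.00411257,  0.        ,  0.        ,  0.        ,  0.        ]), 'position': array([ 493.84174446,  105.86914771, 1323.14361615]), 'rotation': array([-3.04712854, -0.00592869, -1.58805719])}
{'fx': 349.2406357249346, 'fy': 349.2406357249346, 'cx': 280.03253886882436, 'cy': 217.2660757551106, 'D': array([-0.09243593,  0.        ,  0.        ,  0.        ,  0.        ]), 'T_tool_cam': array([[-3.19489807e-04, -9.64639721e-01, -2.63571824e-01,
         7.68491069e+01],
       [ 9.99999861e-01, -1.97955243e-04, -4.87663176e-04,
        -1.06022236e+00],
       [ 4.18243845e-04, -2.63571943e-01,  9.64639651e-01,
        -1.79197996e+02],
       [ 0.00000000e+00,  0.00000000e+00,  0.00000000e+00,
         1.00000000e+00]])}
{'clock': 0.1, 'joints': array([ 1.03939728e+00,  3.00389824e-01,  1.52149478e+00, -1.51188545e-05,
        1.32072461e+00, -6.65983413e-02]), 'qd': array([-1.16132055e-03,  5.51089721e-04, -1.24500607e-03,  2.05889041e-04,
        1.74311486e-03, -4.24772292e-05]), 'effort': array([ 9.45560205e-04, -5.32639146e+01, -3.53283513e+01,  7.09014013e-02,
        2.35521037e-02, -9.77606578e-05]), 'eef_pos': array([246.42185716, 491.447461  , 204.9674283 ]), 'eef_rot': array([-3.14057737e+00, -5.30388239e-05,  2.67679567e+00]), 'wrist_force': array([ 0.15641351, -0.43960872,  1.09879297]), 'moment': array([-0.04813887,  0.00441451,  0.04007551]), 'finger_force': 0.0, 'finger_gap': 93.7474736299758}
```

View pics/top0.png

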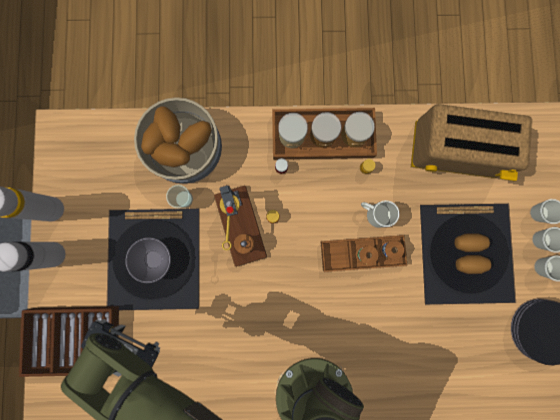

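View pics/scene0.png

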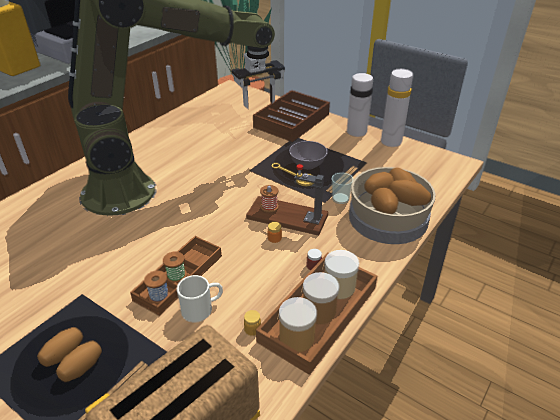

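The top view shows the stand (spool at about 243,243, mast at about 228,190, red head near 229,210). The tray's empty compartment is at its left end, about (336,255). I'll enlarge both.

```bash
cat > h.py <<'E'
import numpy as np,cv2
from scipy.spatial.transform import Rotation as R
from cell import manip
def pose(n,st=None):
    i=manip.camera_info(n)
    if n=="wrist":
        T=i["T_tool_cam"];Rt=R.from_euler("xyz",st["eef_rot"]).as_matrix()
        return i,Rt@T[:3,:3],Rt@T[:3,3]+st["eef_pos"]
    return i,R.from_euler("xyz",i["rotation"]).as_matrix(),np.array(i["position"])
def ray(n,uv,st=None):
    i,Rm,p=pose(n,st);K=np.array([[i["fx"],0,i["cx"]],[0,i["fy"],i["cy"]],[0,0,1]])
    q=cv2.undistortPoints(np.array([[uv]],float),K,i["D"])[0,0]
    return p,Rm@np.array([q[0],q[1],1])
def plane(n,uv,z,st=None):
    p,d=ray(n,uv,st);return p+d*(z-p[2])/d[2]
def proj(n,P,st=None):
    i,Rm,p=pose(n,st);K=np.array([[i["fx"],0,i["cx"]],[0,i["fy"],i["cy"]],[0,0,1]])
    return cv2.projectPoints(((np.array(P,float)-p)@Rm).reshape(-1,1,3),np.zeros(3),np.zeros(3),K,i["D"])[0][:,0]
E
python3 - <<'E'
import cv2,numpy as np
a=cv2.imread("pics/top0.png")
f=lambda x,y:cv2.resize(a[y:y+100,x:x+66],None,fx=6,fy=6,interpolation=cv2.INTER_CUBIC)
t=cv2.resize(a[220:287,315:415],None,fx=4,fy=4,interpolation=cv2.INTER_CUBIC)
o=np.zeros((600,800,3),np.uint8);o[:,:396]=f(210,178);o[:268,400:]=t
s=cv2.imread("pics/scene0.png")[150:233,240:340];o[268:600,400:]=cv2.resize(s,None,fx=4,fy=4,interpolation=cv2.INTER_CUBIC)
cv2.imwrite("pics/c1.png",o)
E
```

```text
(no output)
```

View pics/c1.png

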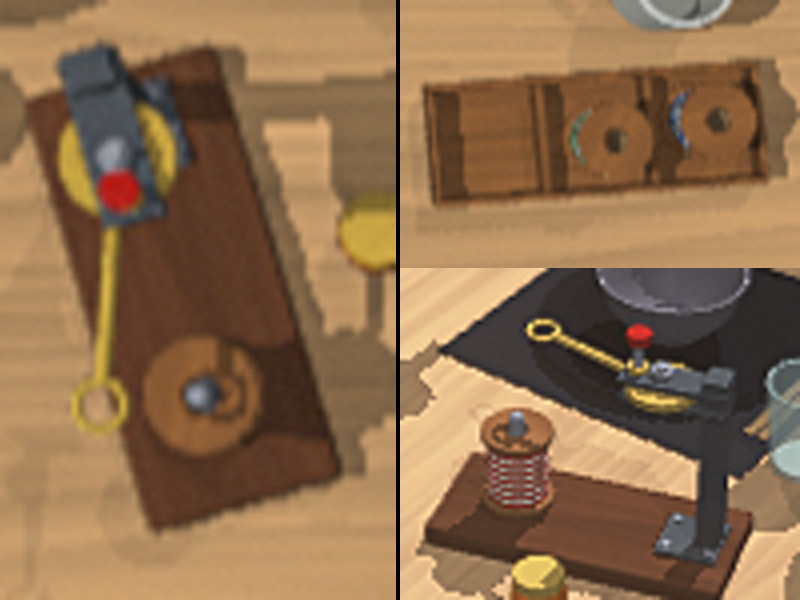

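The crop shows the spindle tip at (203,394), the pin head at (119,192), the bolt at (112,155) and the eye at (100,404). The tray rim corners are at (425,87), (756,64), (768,182) and (435,205), and the base corners are also visible.

Run:
```python
from h import *
np.set_printoptions(precision=1,suppress=True)
A=lambda x,y:((x+.5)/6-.5+210,(y+.5)/6-.5+178)
B=lambda x,y:((x-400+.5)/4-.5+315,(y+.5)/4-.5+220)
pt=lambda uv,z:plane("top",uv,z)[:2]
sp=pt(A(203,394),112.5);print("tip",sp,"flange",pt(A(202,396),96))
pins={}
for n in["top","scene"]:
    a=cv2.imread(f"pics/{n}0.png").astype(int)
    m=((a[...,2]>150)&(a[...,1]<50)&(a[...,0]<50)).astype(np.uint8)
    k,l,s,c=cv2.connectedComponentsWithStats(m)
    print(n,s[1:,:].tolist(),c[1:])
pin=pt(A(119,192),212);print("pin",pin,"bolt",pt(A(112,155),182),"eye",pt(A(100,404),165))
base=[pt(A(*q),20) for q in[(28,100),(212,48),(340,470),(152,528)]];print("base",base)
tr=np.array([pt(B(*q),36) for q in[(425,87),(756,64),(768,182),(435,205)]]);print("tray",tr,tr.mean(0))
e=(tr[0]+tr[3]-tr[1]-tr[2]);print(np.hypot(*e)/2);e/=np.hypot(*e);print("yaw y",e,"slot",tr.mean(0)+88*e)
ba=np.array(base);x=(ba[0]+ba[1]-ba[2]-ba[3]);print("len",np.hypot(*x)/2);x/=np.hypot(*x);print("x",x,"origin",ba.mean(0)-62*x,"pin exp",ba.mean(0)+38*x,(pin-sp)@x, np.cross(x,pin-sp),np.hypot(*(pin-sp)))
print("scene proj tip,pin", proj("scene",[[*sp,112.5],[*pin,212]]))
```

```text
tip [493.7 211.5] flange [492.7 213.5]
top [[227, 207, 6, 6, 28]] [[229.4 209.2]]
scene [[298, 166, 5, 2, 5]] [[300.  166.8]]
pin [588.5 241.3] bolt [609.  248.3] eye [489.8 256.8]
base [array([656.6, 314.6]), array([683.8, 213. ]), array([451.4, 145.6]), array([421.9, 247.8])]
tray [[ 495.4  -32.1]
 [ 509.3 -301.1]
 [ 414.5 -306.4]
 [ 401.   -37.6]] [ 455.1 -169.3]
269.2161712796942
yaw y [-0.1  1. ] slot [450.6 -81.4]
len 242.9966779100784
x [1.  0.3] origin [493.8 213.1] pin exp [589.9 240.7] 99.33666266103081 2.477721256659155 99.36755834404474
scene proj tip,pin [[268.3 186.1]
 [298.8 165.5]]<stdin>:17: DeprecationWarning: Arrays of 2-dimensional vectors are deprecated. Use arrays of 3-dimensional vectors instead. (deprecated in NumPy 2.0)
```

servo_tool([
  [0,0,4.3,29.2,-27.1,1,1],
  [0,0,4.3,29.2,-27.1,1,1],
  [0,0,4.3,29.2,-27.1,1,1],
  [0,0,4.3,29.2,-27.1,1,1],
  [0,0,4.3,29.2,-27.1,1,1],
  [0,0,4.3,29.2,-27.1,1,1],
  [0,0,4.3,29.2,-27.1,1,1],
  [0,0,4.3,29.2,-27.1,1,1],
  [0,0,4.3,29.2,-27.1,1,1],
  [0,0,4.3,29.2,-27.1,1,1],
  [0,0,0,0,0,0,1],
  [0,0,0,0,0,0,1],
], grip_force=20)

```text
clock: 1.6
eef_pos: [538.0, 221.0, 215.1]
eef_rot: [3.142, -0.001, -2.857]
wrist_force: [-0.5, 0.1, -0.6]
finger_gap: 0.4
finger_force: 0.0
```

Run:
```python
from h import *
st=manip.read_state();a=manip.camera("wrist")
cv2.imwrite("pics/w1.png",a[:,:,::-1]);import pickle;pickle.dump(st,open("w1.pkl","wb"))
print(proj("wrist",[[493.5,212.3,112.5],[589,241,212],[493.5,212.3,96]],st))
```

```text
[[286.08238124 163.93438293]
 [289.10307577 347.23722425]
 [285.770006   161.7197188 ]]
```

View pics/w1.png

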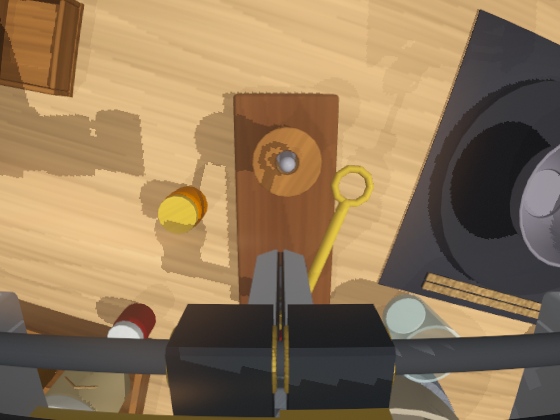

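The wrist view shows the spindle tip at about (288,161), within 3 px of the prediction. The base is square to the tool and the bar is to the right of the fingers, so I can descend and push.

servo_tool([
  [0,0,0,0,0,-22,1],
  [0,0,0,0,0,-22,1],
  [0,0,0,0,0,-21,1],
  [0,0,0,0,0,0,1],
  [0,0,0,0,8.7,0,1],
  [0,0,0,0,8.7,0,1],
  [0,0,0,0,8.7,0,1],
  [0,0,0,0,8.7,0,1],
  [0,0,0,0,8.7,0,1],
  [0,0,0,0,8.7,0,1],
  [0,0,0,4.3,6.2,0,1],
  [0,0,0,4.3,6.2,0,1],
  [0,0,0,4.3,6.2,0,1],
  [0,0,0,4.3,6.2,0,1],
  [0,0,0,4.3,6.2,0,1],
  [0,0,0,0,0,0,1],
  [0,0,0,0,0,0,1],
])

```text
clock: 3.78
eef_pos: [560.0, 303.9, 150.4]
eef_rot: [3.141, 0.0, -2.856]
wrist_force: [-0.7, -0.6, 0.1]
finger_gap: 0.3
finger_force: 0.0
```

servo_tool([
  [0,0,0,-4,-8,0,1],
  [0,0,0,-4,-8,25,1],
  [0,0,0,0,0,25,1],
  [0,0,0,0,0,25,1],
  [0,0,0,-15,-19,0,0],
  [0,0,0,-15,-19,0,0],
  [0,0,0,-15,-18.5,0,0],
  [0,0,0,-14.5,-18,0,0],
  [0,0,0,0,0,0,0],
  [0,0,0,0,0,0,0],
])

```text
clock: 5.03
eef_pos: [492.8, 213.5, 225.6]
eef_rot: [3.141, 0.001, -2.856]
wrist_force: [-0.4, -0.1, -0.4]
finger_gap: 57.1
finger_force: 0.0
```

Run:
```python
from h import *
st=manip.read_state();print(st["eef_pos"],st["finger_gap"])
cv2.imwrite("pics/w2.png",manip.camera("wrist")[:,:,::-1])
print(proj("wrist",[[492.5,213.5,112.5],[492.5,213.5,96]],st))
t=manip.camera("top")[:,:,::-1];cv2.imwrite("pics/t2.png",t)
```

```text
[492.79938281 213.54693041 225.64195289] 57.14964634705217
[[280.90654845 214.33111809]
 [280.87490231 209.70482109]]
```

View pics/w2.png

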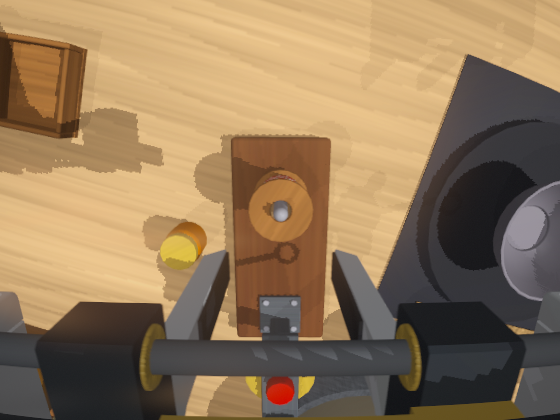

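The tip at (281,212) and flange at (280,210) match the estimate. Now descend and grasp.

servo_tool([
  [0,0,0,0,0,-20,0],
  [0,0,0,0,0,-20,0],
  [0,0,0,0,0,-20,0],
  [0,0,0,0,0,0,0],
  [0,0,0,0,0,0,0],
  [0,0,0,0,0,-26,0],
  [0,0,0,0,0,-26,0],
  [0,0,0,0,0,-26,0],
  [0,0,0,0,0,-26,0],
  [0,0,0,0,0,0,0],
])

```text
clock: 6.38
eef_pos: [492.2, 213.3, 60.9]
eef_rot: [-3.141, -0.002, -2.856]
wrist_force: [1.3, -0.1, 0.3]
finger_gap: 94.2
finger_force: 0.0
```

servo_tool([
  [0,0,0,0,0,0,0.5],
  [0,0,0,0,0,0,0.5],
  [0,0,0,0,0,0,0.5],
  [0,0,0,0,0,0,0.5],
  [0,0,0,0,0,0,0.5],
  [0,0,0,0,0,0,0.6],
  [0,0,0,0,0,0,0.6],
  [0,0,0,0,0,0,0.6],
], grip_force=15)

```text
clock: 7.38
eef_pos: [492.8, 213.4, 61.8]
eef_rot: [3.142, 0.001, -2.856]
wrist_force: [-1.5, 0.1, 5.3]
finger_gap: 58.4
finger_force: 15.0
```

servo_tool([
  [0,0,0,0,0,5,0.6],
  [0,0,0,0,0,10,0.6],
  [0,0,0,0,0,15,0.6],
  [0,0,0,0,0,15,0.6],
  [0,0,0,0,0,15,0.6],
  [0,0,0,0,0,15,0.6],
  [0,0,0,0,0,15,0.6],
  [0,0,0,0,0,15,0.6],
  [0,0,0,0,0,10,0.6],
  [0,0,0,0,0,5,0.6],
  [0,0,0,0,0,0,0.6],
  [0,0,0,0,0,0,0.6],
])

```text
clock: 8.88
eef_pos: [492.3, 213.3, 180.9]
eef_rot: [-3.142, -0.001, -2.856]
wrist_force: [-0.4, -0.9, -0.9]
finger_gap: 58.5
finger_force: 14.9
```

Run:
```python
from h import *
a=manip.camera("scene")[:,:,::-1];t=manip.camera("top")[:,:,::-1];cv2.imwrite("pics/s3.png",a);cv2.imwrite("pics/t3.png",t)
o=np.hstack([cv2.resize(x,None,fx=4,fy=4,interpolation=cv2.INTER_CUBIC) for x in(a[110:240,230:330],t[165:295,190:290])])
cv2.imwrite("pics/c3.png",o)
```

```text
(no output)
```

View pics/c3.png

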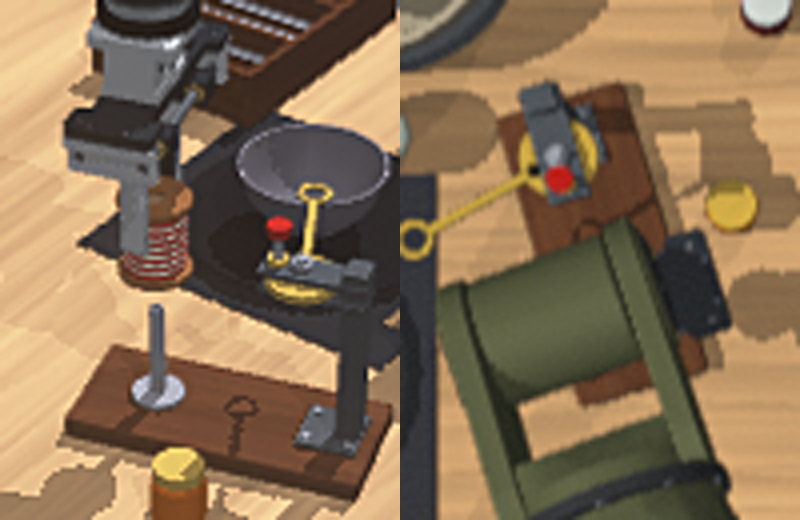

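The spool is lifted and upright, and the guide arm is well out (eye at about 414,240 in the right half). Moving to the tray.

servo_tool([
  [0,0,-4,-1.5,-11,0,0.6],
  [0,0,-7.6,-2.9,-21,0,0.6],
  [0,0,-7.6,-2.9,-21,0,0.6],
  [0,0,-7.6,-2.9,-21,0,0.6],
  [0,0,-7.6,-2.9,-21,0,0.6],
  [0,0,-7.6,-2.9,-21,0,0.6],
  [0,0,-7.6,-2.9,-21,0,0.6],
  [0,0,-7.6,-2.9,-21,0,0.6],
  [0,0,-7.6,-2.9,-21,0,0.6],
  [0,0,-7.6,-2.9,-21,0,0.6],
  [0,0,-7.6,-2.9,-21,0,0.6],
  [0,0,-7.6,-2.9,-21,0,0.6],
  [0,0,-7.6,-2.9,-21,0,0.6],
  [0,0,-7.6,-2.9,-21,0,0.6],
  [0,0,-4,-2.5,-11,0,0.6],
  [0,0,0,0,0,0,0.6],
  [0,0,0,0,0,0,0.6],
])

```text
clock: 11.1
eef_pos: [450.9, -81.3, 181.4]
eef_rot: [-3.141, -0.0, 1.565]
wrist_force: [-0.3, -0.1, -1.5]
finger_gap: 58.0
finger_force: 14.9
```

Run:
```python
from h import *
st=manip.read_state();print(st["eef_pos"],st["eef_rot"],st["finger_gap"])
w=manip.camera("wrist")[:,:,::-1].copy()
s=manip.camera("scene")[:,:,::-1]
e=np.array([-.05,.999]);ex=np.array([.999,.05]);c=np.array([450.6,-81.4])
P=[[*(c+a*ex+b*e),36] for a,b in[(44,41),(44,-41),(-44,-41),(-44,41)]]+[[*c,6]]
for q in proj("wrist",P,st): cv2.circle(w,tuple(int(round(v)) for v in q),3,(255,0,255),1)
cv2.imwrite("pics/w4.png",np.hstack([cv2.resize(w,(480,360)),cv2.resize(s[150:330,110:270],(320,360),interpolation=cv2.INTER_CUBIC)]))
```

```text
[450.85477232 -81.29880304 181.3521993 ] [-3.14143381e+00 -1.34840723e-04  1.56504077e+00] 57.982160028508154
```

View pics/w4.png

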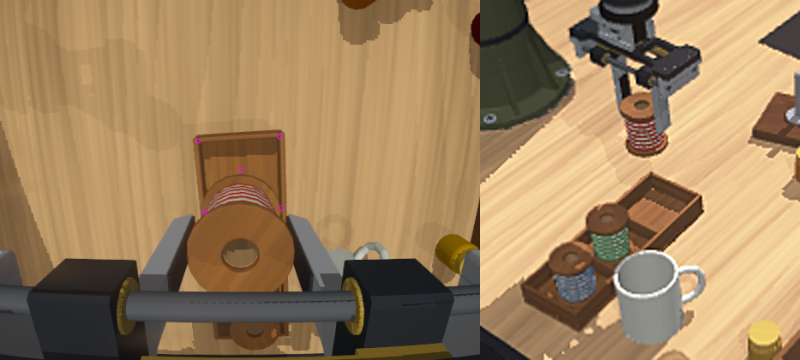

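The projected compartment corners (pink) land on the real inner corners at about (198,140) and (281,137), and the spool hangs upright. Lowering it.

servo_tool([
  [0,0,0,0,0,-10,0.6],
  [0,0,0,0,0,-20,0.6],
  [0,0,0,0,0,-20,0.6],
  [0,0,0,0,0,-20,0.6],
  [0,0,0,0,0,-20,0.6],
  [0,0,0,0,0,-20,0.6],
  [0,0,0,0,0,-15,0.6],
  [0,0,0,0,0,-8,0.6],
  [0,0,0,0,0,-3,0.6],
  [0,0,0,0,0,-1,0.6],
  [0,0,0,0,0,-1,0.6],
  [0,0,0,0,0,-1,0.6],
  [0,0,0,0,0,0,0.6],
  [0,0,0,0,0,0,0.6],
])

```text
clock: 12.95
eef_pos: [450.9, -81.7, 42.5]
eef_rot: [3.141, 0.0, 1.563]
wrist_force: [-0.2, -0.4, -0.7]
finger_gap: 58.3
finger_force: 14.9
```

servo_tool([
  [0,0,0,0,0,-0.5,0.6],
  [0,0,0,0,0,-0.5,0.6],
  [0,0,0,0,0,-0.5,0.6],
  [0,0,0,0,0,0,0.6],
])

```text
clock: 13.45
eef_pos: [451.1, -81.6, 41.7]
eef_rot: [3.141, 0.0, 1.563]
wrist_force: [-3.6, 2.0, 10.7]
finger_gap: 58.1
finger_force: 15.0
```

servo_tool([
  [0,0,0,0,0,0,0.35],
  [0,0,0,0,0,0,0.2],
  [0,0,0,0,0,0,0.1],
  [0,0,0,0,0,0,0],
  [0,0,0,0,0,0,0],
  [0,0,0,0,0,0,0],
  [0,0,0,0,0,15,0],
  [0,0,0,0,0,25,0],
  [0,0,0,0,0,30,0],
  [0,0,0,0,0,40,0],
  [0,0,0,0,0,40,0],
  [0,0,0,0,0,30,0],
  [0,0,0,0,0,0,0],
])

```text
clock: 15.08
eef_pos: [451.5, -81.8, 223.7]
eef_rot: [3.137, 0.001, 1.563]
wrist_force: [-0.2, -0.1, -0.4]
finger_gap: 93.9
finger_force: 0.0
```

Run:
```python
from h import *
st=manip.read_state();print(st["eef_pos"],st["finger_gap"])
w=manip.camera("wrist")[:,:,::-1];s=manip.camera("scene")[:,:,::-1];t=manip.camera("top")[:,:,::-1];cv2.imwrite("pics/t5.png",t)
print(proj("wrist",[[450.6,-81.4,76]],st))
c=cv2.resize
cv2.imwrite("pics/w5.png",np.vstack([np.hstack([c(w,(400,300)),c(s[210:330,110:270],(400,300))]),np.hstack([c(t[170:260,190:310],(400,300),interpolation=cv2.INTER_CUBIC),np.zeros((300,400,3),np.uint8)])]))
```

```text
[451.49527442 -81.82810242 223.74732771] 93.92700564630971
[[279.1578239  202.92723354]]
```

View pics/w5.png

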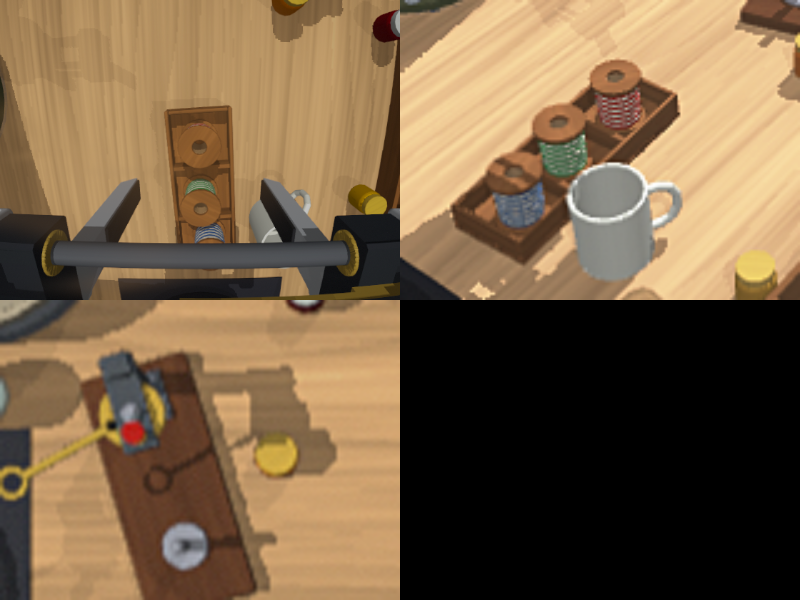

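The red spool stands upright and centred in its compartment (about 200,145, upper left), and the arm is at about 1.36 rad (eye at 11,481, lower left). Next I go to the outer side of the bar.

servo_tool([
  [0,0,0,0,0,18,1],
  [0,0,0,0,0,18,1],
  [0,0,7.12,9.7,27.2,0,1],
  [0,0,7.12,9.7,27.2,0,1],
  [0,0,7.12,9.7,27.2,0,1],
  [0,0,7.12,9.7,27.2,0,1],
  [0,0,7.12,9.7,27.2,0,1],
  [0,0,7.12,9.7,27.2,0,1],
  [0,0,7.12,9.7,27.2,0,1],
  [0,0,7.12,9.7,27.2,0,1],
  [0,0,7.12,9.7,27.2,0,1],
  [0,0,7.12,9.7,27.2,0,1],
  [0,0,7.12,9.7,27.2,0,1],
  [0,0,7.12,9.7,27.2,0,1],
  [0,0,7.12,9.7,27.2,0,1],
  [0,0,7.12,9.7,27.2,0,1],
  [0,0,7.12,9.4,27.6,0,1],
  [0,0,0,0,0,0,1],
  [0,0,0,0,0,0,1],
])

```text
clock: 17.6
eef_pos: [595.8, 326.1, 256.0]
eef_rot: [-3.141, -0.002, -2.858]
wrist_force: [0.6, -0.6, 0.2]
finger_gap: 0.5
finger_force: 0.0
```

servo_tool([
  [0,0,0,1,0.5,-26,1],
  [0,0,0,0,0,-27,1],
  [0,0,0,0,0,-27,1],
  [0,0,0,0,0,-27,1],
  [0,0,0,0,0,0,1],
])

```text
clock: 18.23
eef_pos: [596.2, 326.0, 148.2]
eef_rot: [-3.141, -0.004, -2.858]
wrist_force: [0.6, -0.3, 0.7]
finger_gap: 0.5
finger_force: 0.0
```

servo_tool([
  [0,0,0,-8.2,-2.5,0,1],
  [0,0,0,-8.1,-2.5,0,1],
  [0,0,0,-8.1,-2.5,0,1],
  [0,0,0,-6.6,-4.5,0,1],
  [0,0,0,-6.6,-4.5,0,1],
  [0,0,0,-6.5,-4.6,0,1],
  [0,0,0,-4.9,-6.3,0,1],
  [0,0,0,-4.9,-6.3,0,1],
  [0,0,0,-4.9,-6.2,0,1],
  [0,0,0,-2.9,-7.4,0,1],
  [0,0,0,-2.8,-7.4,0,1],
  [0,0,0,-2.8,-7.5,0,1],
  [0,0,0,-0.9,-5.3,0,1],
  [0,0,0,-0.9,-5.3,0,1],
  [0,0,0,0,-5.3,0,1],
  [0,0,0,0,0,0,1],
  [0,0,0,0,0,0,1],
])

```text
clock: 20.35
eef_pos: [527.9, 249.2, 149.9]
eef_rot: [-3.142, -0.0, -2.856]
wrist_force: [0.2, -0.8, -0.2]
finger_gap: 0.8
finger_force: 0.0
```

servo_tool([
  [0,0,0,0.4,-1.4,0,1],
  [0,0,0,0.4,-1.4,0,1],
  [0,0,0,0.4,-1.4,0,1],
  [0,0,0,0.3,-1,0,1],
  [0,0,0,0.3,-1,0,1],
  [0,0,0,0,0,0,1],
])

```text
clock: 21.1
eef_pos: [529.8, 242.8, 150.0]
eef_rot: [-3.142, 0.0, -2.856]
wrist_force: [-0.9, 1.3, -1.3]
finger_gap: 0.6
finger_force: 0.1
```

servo_tool([
  [0,0,0,0.3,-1,0,1],
  [0,0,0,0.3,-1,0,1],
  [0,0,0,0,0,0,1],
])

```text
clock: 21.48
eef_pos: [530.2, 241.3, 150.0]
eef_rot: [3.141, -0.0, -2.856]
wrist_force: [-2.1, 3.1, -0.4]
finger_gap: 0.9
finger_force: 2.2
```

servo_tool([
  [0,0,0,0.3,-1,0,1],
  [0,0,0,0.3,-1,0,1],
  [0,0,0,0,0,0,1],
])

```text
clock: 21.85
eef_pos: [530.3, 240.8, 150.0]
eef_rot: [3.138, 0.0, -2.855]
wrist_force: [-6.0, 15.0, -0.6]
finger_gap: 0.4
finger_force: 7.8
```

servo_tool([
  [0,0,0,-1,4,0,1],
  [0,0,0,-2,6,0,1],
  [0,0,0,0,0,28,1],
  [0,0,0,0,0,29,1],
  [0,0,0,0,0,29,1],
  [0,0,0,20,-2.5,0,1],
  [0,0,0,20,-2.5,0,1],
  [0,0,0,20,-2.5,0,1],
  [0,0,0,0,0,0,1],
  [0,0,0,0,0,0,1],
])

```text
clock: 23.1
eef_pos: [587.4, 241.5, 235.9]
eef_rot: [-3.141, -0.0, -2.856]
wrist_force: [-0.6, 0.5, 0.6]
finger_gap: 0.6
finger_force: 0.0
```

Run:
```python
from h import *
st=manip.read_state();print(st["eef_pos"])
w=manip.camera("wrist")[:,:,::-1]
s=manip.camera("scene")[:,:,::-1];c=cv2.resize
cv2.imwrite("pics/w6.png",np.hstack([c(w,(440,330)),c(s[130:238,240:340],(360,330),interpolation=cv2.INTER_CUBIC)]))
```

```text
[587.40062036 241.53392399 235.90739658]
```

View pics/w6.png

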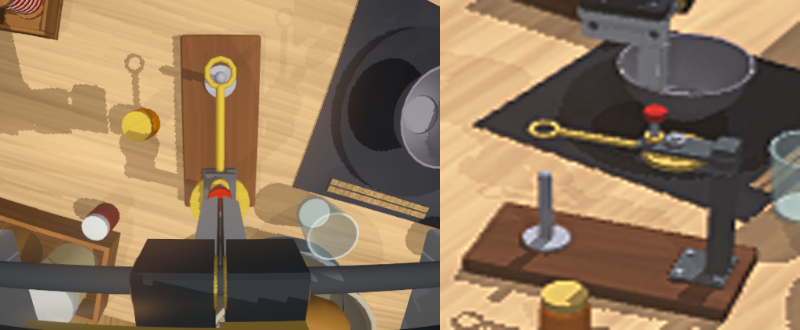

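The bar points straight over the spindle (eye at 221,72), and the fingers are above the red head at about (655,113) in the right half. Press down.

servo_tool([
  [0,0,0,0.5,0,-10,1],
  [0,0,0,0.5,0,-10,1],
  [0,0,0,0,0,-3,1],
  [0,0,0,0,0,-3,1],
  [0,0,0,0,0,-3,1],
  [0,0,0,0,0,0,1],
])

```text
clock: 23.95
eef_pos: [589.0, 241.4, 206.8]
eef_rot: [-3.142, 0.0, -2.856]
wrist_force: [0.7, 0.2, 0.5]
finger_gap: 0.8
finger_force: 0.0
```

servo_tool([
  [0,0,0,0,0,-3,1],
  [0,0,0,0,0,-3,1],
  [0,0,0,0,0,-3,1],
  [0,0,0,0,0,-3,1],
  [0,0,0,0,0,-1,1],
])

```text
clock: 24.58
eef_pos: [589.0, 241.4, 193.8]
eef_rot: [-3.142, 0.0, -2.856]
wrist_force: [1.5, 0.5, 3.0]
finger_gap: 0.4
finger_force: 1.3
```

servo_tool([
  [0,0,0,0,0,-1,1],
  [0,0,0,0,0,-1,1],
  [0,0,0,0,0,-0.5,1],
  [0,0,0,0,0,0,1],
])

```text
clock: 25.08
eef_pos: [589.1, 241.5, 192.3]
eef_rot: [3.142, 0.001, -2.856]
wrist_force: [-0.7, -0.6, 8.3]
finger_gap: 0.4
finger_force: 3.8
```

servo_tool([
  [0,0,0,0,0,-0.6,1],
  [0,0,0,0,0,-0.6,1],
  [0,0,0,0,0,0,1],
  [0,0,0,0,0,0,1],
])

```text
clock: 25.58
eef_pos: [589.2, 241.5, 192.1]
eef_rot: [3.142, 0.002, -2.856]
wrist_force: [-3.8, -2.0, 15.5]
finger_gap: 0.3
finger_force: 7.6
```

The tool stops at 192 mm with force building, so the pin is home. Retreat and check.

servo_tool([
  [0,0,0,0,0,10,1],
  [0,0,0,0,0,25,1],
  [0,0,0,0,0,30,1],
  [0,0,0,-30,0,10,1],
  [0,0,0,-40,0,0,1],
  [0,0,0,-40,0,0,1],
  [0,0,0,-40,0,0,1],
  [0,0,0,0,0,0,1],
  [0,0,0,0,0,0,1],
])

```text
clock: 26.7
eef_pos: [439.4, 241.5, 265.4]
eef_rot: [-3.142, 0.0, -2.856]
wrist_force: [-0.2, 0.5, -1.1]
finger_gap: 0.6
finger_force: 0.0
```

Run:
```python
from h import *
s=manip.camera("scene")[:,:,::-1];t=manip.camera("top")[:,:,::-1];c=cv2.resize
print(proj("scene",[[588.4,241.7,212],[588.4,241.7,192]]))
cv2.imwrite("pics/w7.png",np.hstack([c(s[130:238,240:340],(400,432),interpolation=cv2.INTER_CUBIC),c(s[210:318,120:220],(400,432),interpolation=cv2.INTER_CUBIC)]))
```

```text
[[298.83400296 165.38172055]
 [298.69913319 170.86191557]]
```

View pics/w7.png

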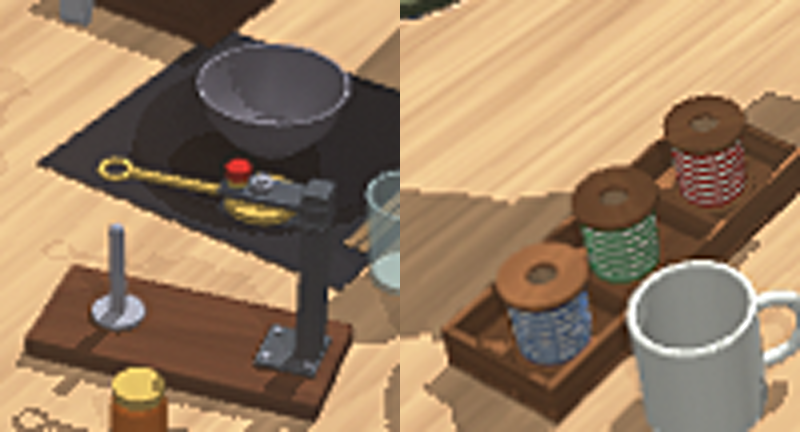

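The red head now sits on its bushing at about (238,168), the arm is over the spindle, and all three spools stand upright.

```bash
python3 -c "
from cell import manip
print(manip.sign_off())"
```

```text
the job is handed in; nothing more can be done
None
```

The job is handed in (the judge's result was not shown): the red-and-white spool stands upright in the empty compartment, the guide arm is back on its stop over the spindle, and the lock pin is pressed home, with the arm stopping at 192 mm.

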